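# Switch on the kiln controller with its key

### The job

Take the T-handled key out of the tray, push its blade fully home into the key switch on the front of the kiln controller, then turn the key clockwise (as you face the switch) until it stops at on. Leave the key in the switch, let go of it, and leave the other things where they are.

Things in the scene. Friction and masses are not known exactly. Their poses are not given: they have to be found in the camera images.
- key: Loose black T-handled key, 100 mm long, 90 g, flat on the tray floor. x runs to the blade tip, z up; origin under the grip block's centre. Grip block x -23 to 23, 20 wide (y), 18 mm thick. Behind it the cross bar, x -37 to -23, 90 mm in y, 18 thick. In front a steel blade, x 23 to 63, 20 wide, 6 thick, last 4 mm 16 by 4; mid-plane of all at z = 9 mm. Same when rolled half a turn.
- key_tip (a point): Middle of the key blade's tip: (63, 0, 9) mm in the key's frame, same axes as the key.
- key_handle (a point): Centre of the key's cross bar, by which it is turned: (-30, 0, 9) mm in the key's frame, same axes as the key.
- keyhole (a point): Centre of the keyhole's mouth, on the switch's turning axis, 85 mm above the table; it does not turn. x goes level into the hole, y to the left as you face the switch, z up. The mouth is a funnel 31 wide (y) by 18 mm high, narrowing over 6 mm to a slot 22.4 by 7.6 mm, level when off, so the key enters lying flat. At full depth the key tip is at x = 38 mm, the grip block 2 mm outside.
- switch (a joint): Turn of the key switch's barrel, rad: 0 off (slot level), 1.0 on, at its stop. Grows clockwise as you face it: the right end (-y of the keyhole) of the key's cross bar goes down. Stays where left; takes about 0.1 N m. The key has 0.08 rad of play in the slot, so it turns about 1.1 itself; let go, it sags a little but stays in.
- controller: Fixed grey kiln controller box. Origin on the table directly below the keyhole's mouth, axes as the keyhole's. The box is 100 mm deep (x 38 to 138 mm), 180 mm wide, its top 116 mm above the table. The switch's steel barrel, radius 28 mm, stands out of its front from x = 0 to 38 mm. Pushing the key home takes up to 15 N as the funnel guides it.
- tray: Fixed grey plastic tray with open top, 260 mm (x) by 200 mm (y), 32 mm high, walls and floor 5 mm thick. Origin at the centre of its underside, z up.
- prop: Loose plaster kiln prop, 36 x 36 x 40 mm high, standing in the tray beyond the key. Origin at the centre of its underside. A bystander.
- tub: White plastic tub, 84 mm across the rim, 75 mm high, standing on the table. Origin at the centre of its underside. A bystander.
Things that resemble listed ones, but are neither listed nor needed, are in the scene too. Of the things like the key, leave any that is orange; of the rest the larger one is meant. Of the things like the controller, leave any that is turquoise; of the rest the larger one is meant.

How it is judged:
On the way, in this order (a step that is already met when the one before it is completed fails the run):
1. the key is lifted clear of the tray, its underside at least 45 mm above the table (height (world z) of key above 0.045 m), for 0.1 s.
2. the key's blade is home in the switch, at least 32 mm deep, with the switch still off (x of key_tip in the frame of keyhole above 0.032 m and distance between key_tip and keyhole below 0.045 m and angle between the x axis of key and the x axis of keyhole, either way round below 0.25 rad and value of joint switch below 0.25 rad), for 0.2 s.
3. the switch is turned on with the key home in it (value of joint switch above 0.88 rad and x of key_tip in the frame of keyhole above 0.03 m and distance between key_tip and keyhole below 0.045 m), for 0.2 s.
At the end, for the whole second after the job is handed in: The key switch stands at on (at least 0.88 of its 1.0 rad), the key is still in it with its blade at least 30 of 38 mm deep and in line with the hole within 0.25 rad, and the key is released and at rest. The prop and the tub are within 40 mm of where they were (all of step 3 and angle between the x axis of key and the x axis of keyhole, either way round below 0.25 rad and linear speed of key below 0.02 m/s); the robot touches nothing.
It fails at once if the kiln prop is moved by more than 40 mm (distance of prop from where it was at the start of the episode above 0.04 m).
It fails at once if the tub is moved by more than 40 mm (distance of tub from where it was at the start of the episode above 0.04 m).
It also fails if it takes over 58 s, if anything falls off the work surface, if the arm or the gripper's body presses on something with over 40 N, if the wrist force passes 120 N, or if a joint passes its speed limit or range.

### The arm

A 7-joint arm with a two-finger parallel gripper is mounted at the origin on the work surface. World frame = base frame: x ahead of the robot, y to its left, z up, the work surface at z = 0. Lengths are in m, angles in rad, forces in N, time in s.
With the tool pointing down it reaches from about 0.425 to 0.875 m from the base axis. Payload 4.7 kg.
Tool frame: the origin (TCP) lies on the mounting face of the last link; the fingertips stand 182 mm ahead of it and the grasp point (between the pads) lies 164 mm ahead of it (ctrl.finger_overhang is the distance from the TCP to the fingertips, in m); z points along the fingers, y is the line along which they close (so a half turn about z gives the same grasp; the last joint's range is limited). The gripper opens to 87 mm and grips with 3 to 60 N. Pads are 19 mm wide; open, the fingers measure 117 mm over their backs; the gripper's body (75 mm by 190 mm) begins 51 mm behind the grasp point.
Start: joints at [1.229, 0.321, -0.07, 1.45, 0.023, 1.371, -0.057], TCP at [0.226, -0.609, 0.405] pointing down, gripper open.
Joint ranges: [-2.86, 2.86], [-0.3, 2.09], [-1.38, 1.24], [0.06, 2.45], [-1.56, 4.7], [0.09, 2.05], [-2.69, 2.69]. Speed limits (rad/s): [2.57, 2.57, 3.14, 3.14, 3.14, 3.14, 3.14].

### API

Orientations are given as a rotation vector (axis times angle).
In Python, from bench import ctrl gives the robot as it stands.
- The arm moves only by the shell command python3 -m jog 'ROWS' [FORCE]. ROWS is a JSON object of lists of equal length, an entry for each row: "translation": the shift along the tool's x, y, z as a fraction of full scale, a list of three; "yaw": the turn about the tool's z as a fraction of full scale; "jaw": the closure, from 0 (fully open) to 1 (shut). In form: {"translation": [[dx, dy, dz], ...], "yaw": [yaw, ...], "jaw": [jaw, ...]}. A call has 1 to 8 rows; each row is the pose to reach, as a shift and turn from the pose commanded when the call began, along the tool's axes at that moment, turning the shorter way round; what a row does not reach only later rows make up. Full scale, the value 1, is 0.2 m for a shift and 180 degrees for a turn. A row lasts 1/8 s, in which the tool goes at most 62.5 mm and 10.7 degrees, less where a joint would pass 70% of its speed; a pose out of reach is approached as far as the arm can. A call with a number of a shift or a turn outside -1 to 1 is refused whole. A call with a gripper value outside its range is refused whole. The fingers move at their own pace and stop on an object; FORCE is the grip in N (left out, the last holds). Time passes only in rows, so rows that repeat a pose let the fingers close. It gives the time, the measured TCP pose, the force, the opening and the grip force at its end, in the units of the state.
- ctrl.get_state(): the state, without advancing time (a new reading comes with each control period).
- ctrl.get_image(name): name is "scene" or "top" or "wrist"; returns a dict with "pixels" (480x640x3 uint8, blue, green, red), "fx", "fy", "cx", "cy" (pixels), "R" (3x3) and "t" (3): a world point X has camera coordinates R X + t; the wrist camera has in their place "mount" (4x4, takes a point from camera to tool coordinates, whose origin is the TCP and whose axes are the flange's). Camera axes: x right, y down, z forward; pixel columns grow to the right and rows downward; lengths in m; the calibration is good to about 2 mm. A picture is of the moment at which its call begins: read the wrist's pose just before it. There is no depth.
- ctrl.close_job(): hands the job in; it is judged then, once.
Trained networks look in a picture, given as the dict that the camera call returned (one of the last four; its "shot" number tells which), for a name from the list of things; names that differ only in an ending like _2 or _b are one class to them, and where a whole thing is asked for, a point or a joint stands for the part that bears it (a point fixed in the world has none). Each returns a list of dicts, best first, with "p" (0 to 1); they miss things now and then, are a little off and sometimes report something else, mostly with a low value. They report only what shows in the picture. A call takes as long as a camera call. They do not tell look-alikes from the thing itself.
- ctrl.silhouettes(label, picture): "region" (480x640 bool, what is visible of it) and "at" ([column, row] in pixels, amid what is visible of it).
The state is a dict: "time": time; "joint_positions": joint angles; "qd": joint speeds; "joint_torque": joint torques, N m; "position": TCP position; "tool_rot": TCP orientation; "ft_force": force on the tool from outside, world axes, zero at the start; "torque": the same for the moment, N m; "grip_width": opening from 0.0 (shut) to 1.0 (fully open); "grip_force": force on a finger pad.
Only numpy, scipy, OpenCV 4.12 (cv2) and the standard library are available. Lean on these libraries where they do the work, as an engineer would, in place of code of your own. Each camera call takes 0.05 s, during which the arm holds its last target. There are 200 camera calls.

## Working session

There is one attempt and no reset: what is moved stays moved. The work goes in short steps, Python scripts to look and compute and a shell command to move; the robot and the scene stay as the last step left them, time stands still between calls to the robot, and variables do not carry over. Pictures are saved under pics/ and viewed, at most 10 in all, crops included, and the job is handed in when it is done.

```bash
ls; mkdir -p pics; python3 - <<'E'
from bench import ctrl
import cv2,numpy as np
s=ctrl.get_state();print(s)
for n in["scene","top"]:
    im=ctrl.get_image(n);cv2.imwrite(f"pics/{n}0.png",im["pixels"])
    print(n,im["fx"],im["cx"],np.round(im["R"],3).tolist(),np.round(im["t"],3).tolist())
    for l in["key","controller","tray","prop","tub","switch"]:
        print(l,[(round(d["p"],2),np.round(d["at"]).tolist(),int(d["region"].sum())) for d in ctrl.silhouettes(l,im)][:5])
E
```

```text
pics
{'time': 0.0, 'joint_positions': array([ 1.22909285,  0.32180974, -0.07009384,  1.45172299,  0.02261903,
        1.37074534, -0.05692255]), 'qd': array([-0.00013477, -0.0009681 , -0.00037304,  0.00170546, -0.00094618,
       -0.0004377 , -0.00094919]), 'joint_torque': array([-4.85949731e-04, -4.91293502e+01, -4.04026229e-01, -3.12523592e+01,
       -6.37664529e-02,  4.39361797e-02,  1.47004666e-04]), 'position': array([ 0.22632107, -0.60909968,  0.40364576]), 'tool_rot': array([-3.09018783e+00, -5.55658174e-01,  7.02633739e-04]), 'ft_force': array([-0.08416852, -0.58775113, -0.11987072]), 'torque': array([0.0184426 , 0.02141805, 0.00585909]), 'grip_force': 0.0, 'grip_width': 1.0013760968176175}
scene 547.1327547055246 315.90781081892277 [[-0.203, 0.979, 0.01], [0.713, 0.155, -0.684], [-0.671, -0.132, -0.729]] [0.273, -0.311, 1.622]
key [(0.92, [387.0, 239.0], 426), (0.77, [478.0, 216.0], 205), (0.62, [481.0, 314.0], 423), (0.61, [469.0, 266.0], 579)]
controller [(0.85, [238.0, 217.0], 2116), (0.73, [309.0, 269.0], 6029)]
tray [(0.55, [474.0, 284.0], 8120)]
prop [(0.84, [480.0, 316.0], 406), (0.25, [353.0, 351.0], 1848)]
tub [(0.59, [354.0, 347.0], 1772), (0.23, [305.0, 231.0], 153)]
switch [(0.57, [306.0, 233.0], 149)]
top 586.1534486378702 319.3325477768021 [[-0.018, -1.0, -0.002], [-0.993, 0.018, -0.116], [0.116, 0.0, -0.993]] [-0.143, 0.581, 1.572]
key [(0.83, [269.0, 283.0], 361), (0.74, [203.0, 275.0], 376), (0.59, [331.0, 217.0], 3097), (0.45, [190.0, 340.0], 201)]
controller [(0.63, [326.0, 220.0], 3182), (0.6, [402.0, 277.0], 1309), (0.56, [489.0, 282.0], 3404)]
tray [(0.76, [195.0, 259.0], 6508)]
prop [(0.71, [192.0, 221.0], 216)]
tub [(0.98, [275.0, 163.0], 727), (0.18, [338.0, 240.0], 277)]
switch [(0.74, [334.0, 240.0], 334), (0.72, [497.0, 304.0], 294)]
```

```bash
python3 - <<'E'
import cv2
a=cv2.imread("pics/top0.png")[130:380,120:560]
cv2.imwrite("pics/topc.png",cv2.resize(a,(792,450),interpolation=cv2.INTER_CUBIC))
a=cv2.imread("pics/scene0.png")[130:400,180:580]
cv2.imwrite("pics/scenec.png",cv2.resize(a,(800,540),interpolation=cv2.INTER_CUBIC))
E
```

```text
(no output)
```

View pics/topc.png

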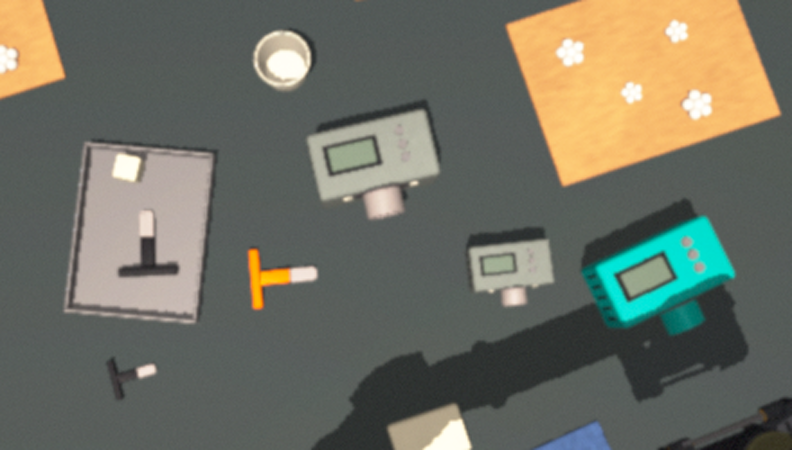

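View pics/scenec.png

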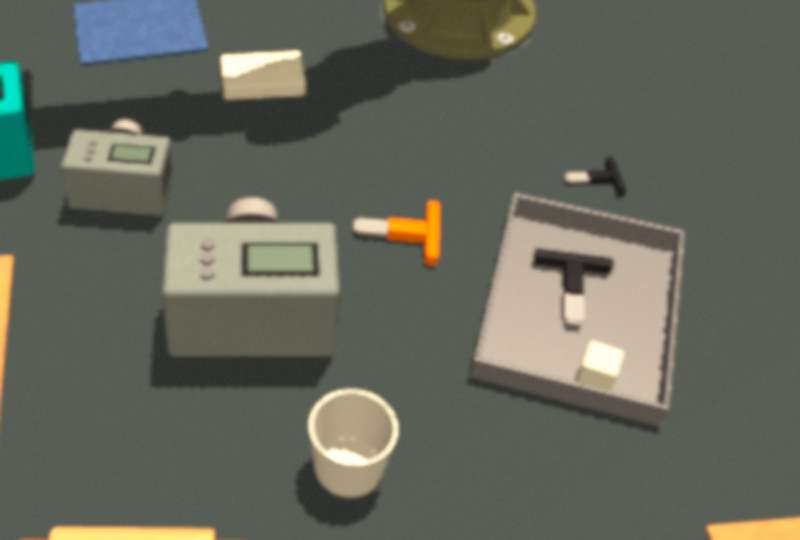

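The top view has three key-like things. The black key in the tray is at about (203,266), the orange one at (269,283) and a small black one at (190,340). I choose the tray key because it is the larger non-orange one.

The controllers are the large grey one at (326,220), the small grey one at (402,277) and the turquoise one at (489,282). I choose the large grey one.

Next I'll fit model outlines to the network masks.

```bash
cat > h.py <<'E'
import numpy as np,cv2
from scipy.optimize import minimize
from scipy.spatial.transform import Rotation as Ro
from bench import ctrl
def box(a,b,c,d,e,f): return np.array([[x,y,z] for x in(a,b) for y in(c,d) for z in(e,f)])/1e3
t=np.linspace(0,2*np.pi,40)
KEY=[box(-23,23,-10,10,0,18),box(-37,-23,-45,45,0,18),box(23,59,-10,10,6,12),box(59,63,-8,8,7,11)]
CTL=[box(38,138,-90,90,0,116),np.array([[x,28*np.cos(a),85+28*np.sin(a)] for x in(0,38) for a in t])/1e3]
PROP=[box(-18,18,-18,18,0,40)]
TRAY=[box(-130,130,-100,100,0,32)]
def shot(n):
    s=ctrl.get_state();im=ctrl.get_image(n)
    if n=="wrist":
        T=np.eye(4);T[:3,:3]=Ro.from_rotvec(s["tool_rot"]).as_matrix();T[:3,3]=s["position"]
        M=np.linalg.inv(T@np.array(im["mount"]));im["R"],im["t"]=M[:3,:3],M[:3,3]
    return im
def proj(im,P):
    c=np.asarray(P)@np.array(im["R"]).T+np.array(im["t"]);return np.c_[c[:,0]/c[:,2]*im["fx"]+im["cx"],c[:,1]/c[:,2]*im["fy"]+im["cy"]]
def plane(im,px,z):
    R=np.array(im["R"]);o=-R.T@np.array(im["t"]);d=R.T@[(px[0]-im["cx"])/im["fx"],(px[1]-im["cy"])/im["fy"],1]
    return o+d*(z-o[2])/d[2]
def place(p,z,P):
    c,s=np.cos(p[2]),np.sin(p[2]);return P@np.array([[c,s,0],[-s,c,0],[0,0,1]])+[p[0],p[1],z]
def render(im,parts,p,z,k=4):
    m=np.zeros((480*k,640*k),np.uint8)
    for P in parts:
        h=cv2.convexHull(np.clip(proj(im,place(p,z,P))*k,-4e3,8e3).astype(np.float32));cv2.fillConvexPoly(m,np.round(h).astype(np.int32),1)
    return cv2.resize(m.astype(np.float32),(640,480),interpolation=cv2.INTER_AREA)
def fit(im,mask,parts,z,p0,yaws):
    M=cv2.GaussianBlur(mask.astype(np.float32),(0,0),1.)
    def f(q):
        r=cv2.GaussianBlur(render(im,parts,[q[0],q[1],q[2]],z),(0,0),1.);return 1-np.minimum(r,M).sum()/np.maximum(r,M).sum()
    b=None
    for y in yaws:
        for _ in range(2):
            x0=np.array([*p0[:2],y]) if _==0 else r.x
            r=minimize(f,x0,method="Nelder-Mead",options=dict(initial_simplex=x0+np.array([[0,0,0],[.02,0,0],[0,.02,0],[0,0,.15]])*(1 if _==0 else .3),xatol=1e-4,fatol=1e-4,maxiter=150))
        if b is None or r.fun<b.fun:b=r
    return b.x,1-b.fun
E
python3 - <<'E'
from h import *
for n in["top","scene"]:
    im=shot(n)
    for l,parts,z,zm,t in[("key",KEY,.005,.014,{"top":(203,270),"scene":(467,266)}),("controller",CTL,0,.08,{"top":(326,220),"scene":(309,269)}),("tray",TRAY,0,.01,{"top":(195,259),"scene":(474,284)}),("prop",PROP,.005,.02,{"top":(192,221),"scene":(480,316)})]:
        for d in ctrl.silhouettes(l,im):
            if np.hypot(*(np.array(d["at"])-t[n]))<16:
                p0=plane(im,d["at"],zm);y=[-.3,.3]
                x,s=fit(im,d["region"],parts,z,p0,y);print(n,l,round(d["p"],2),int(d["region"].sum()),np.round(x,4),round(s,3),"r",round(np.hypot(*x[:2]),3))
print(np.round(im.get("mount",0),3))
w=ctrl.get_image("wrist");print(np.round(w["mount"],3).tolist(),w["fx"])
E
```

```text
top key 0.69 422 [0.507  0.1711 0.0209] 0.919 r 0.535
top controller 0.82 3138 [ 0.5491 -0.1949  0.2153] 0.97 r 0.583
top tray 0.67 6357 [ 0.5363  0.1802 -0.1067] 0.891 r 0.566
top prop 0.75 223 [ 0.634   0.1982 -0.2877] 0.945 r 0.664
scene key 0.9 603 [0.5056 0.1761 0.031 ] 0.889 r 0.535
scene controller 0.79 5946 [ 0.541  -0.1903  0.2008] 0.939 r 0.573
scene tray 0.68 7986 [ 0.5352  0.1855 -0.1034] 0.867 r 0.566
scene prop 0.58 372 [ 0.625   0.2048 -0.2465] 0.796 r 0.658
0
[[0.0, -0.957, -0.289, 0.08], [1.0, 0.0, -0.001, 0.0], [0.001, -0.289, 0.957, 0.021], [0.0, 0.0, 0.0, 1.0]] 420.3798218832703
```

```bash
python3 -m jog '{"translation":[[0.3,-0.1,0],[0.6,-0.2,0],[0.9,-0.35,0],[0.9,-0.35,0]],"yaw":[0.05,0.105,0.105,0.105],"jaw":[0,0,0,0.4]}' 40; python3 -c "
from h import *
s=ctrl.get_state();print(Ro.from_rotvec(s['tool_rot']).as_matrix().round(3))"
```

```text
time: 1.75
position: [0.3759, -0.476, 0.4052]
tool_rot: [-3.139, -0.057, -0.004]
ft_force: [0.0, 0.2, 0.5]
grip_width: 0.95
grip_force: 0.0
[[ 0.999  0.036  0.003]
 [ 0.036 -0.999  0.002]
 [ 0.003 -0.002 -1.   ]]
```

```bash
python3 -m jog '{"translation":[[0.2,-0.3,0],[0.4,-0.6,0],[0.5,-0.9,0],[0.5,-1,0],[0.5,-1,0]],"yaw":[0,0,0,0,0],"jaw":[0.4,0.4,0.4,0.4,0.4]}'; python3 -m jog '{"translation":[[0,-0.3,0],[0,-0.4,0],[0,-0.4,0],[0,-0.4,0]],"yaw":[0,0,0,0],"jaw":[0.4,0.4,0.4,0.4]}'; python3 - <<'E'
from h import *
im=shot("wrist");v=im["pixels"].copy()
for d in ctrl.silhouettes("controller",im):
    print(round(d["p"],2),d["at"],int(d["region"].sum()))
    if d["region"].sum()>9000 :
        m=d["region"];x,s=fit(im,m,CTL,0,[.546,-.193],[.21]);print(x.round(4),s)
        for P in CTL: cv2.polylines(v,[cv2.convexHull(proj(im,place(x,0,P)).astype(np.float32)).astype(int)],1,(0,0,255),1)
        c=np.array([[38,90,0],[38,-90,0],[38,90,116],[38,-90,116]])/1e3
        cs,_=cv2.findContours(m.astype(np.uint8),0,2);cv2.drawContours(v,cs,-1,(0,255,0),1)
cv2.imwrite("pics/w1.png",v)
E
```

```text
time: 2.38
position: [0.4666, -0.2752, 0.4052]
tool_rot: [-3.141, -0.05, -0.001]
ft_force: [0.3, -0.2, 0.8]
grip_width: 0.608
grip_force: 0.0
time: 2.88
position: [0.463, -0.2009, 0.4048]
tool_rot: [3.14, 0.036, 0.0]
ft_force: [-0.3, -0.7, -0.9]
grip_width: 0.597
grip_force: 0.0
0.82 [533.4, 206.3] 18110
[ 0.546 -0.193  0.21 ] 0.0
0.71 [274.8, 30.9] 18947
[ 0.5506 -0.1922  0.2118] 0.9684643745422363
0.66 [637.5, 210.0] 144
```

View pics/w1.png

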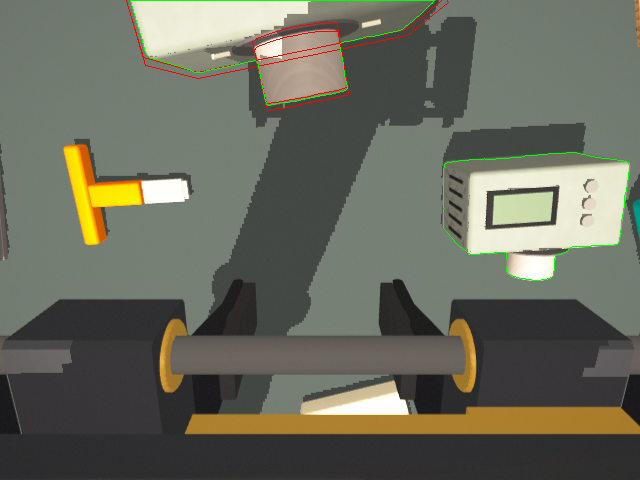

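The picture shows the large grey box at the top, cut off by the frame, with its barrel at about (305,70). The barrel outline fits, giving a keyhole near (0.551,-0.192) with yaw 0.21. I'll take one better-framed look.

```bash
python3 -m jog '{"translation":[[0.3,0,0],[0.55,0,0],[0.55,0,0],[0.55,0,0]],"yaw":[0,0,0,0],"jaw":[0.4,0.4,0.4,0.4]}'; python3 - <<'E'
from h import *
im=shot("wrist");v=im["pixels"].copy()
for d in ctrl.silhouettes("controller",im)+ctrl.silhouettes("switch",im):
    m=d["region"];print(round(d["p"],2),d["at"],int(m.sum()))
    if abs(d["at"][0]-300)<90:
        x,s=fit(im,m,CTL if m.sum()>15000 else CTL[1:],0,[.55,-.193],[.21]);print(x.round(4),s)
        for P in CTL: cv2.polylines(v,[cv2.convexHull(proj(im,place(x,0,P)).astype(np.float32)).astype(int)],1,(0,0,255),1)
        cs,_=cv2.findContours(m.astype(np.uint8),0,2);cv2.drawContours(v,cs,-1,(0,255,0),1)
cv2.imwrite("pics/w2.png",v)
E
```

```text
time: 3.48
position: [0.573, -0.1969, 0.4039]
tool_rot: [-3.141, -0.038, 0.003]
ft_force: [-0.7, -0.0, 0.1]
grip_width: 0.601
grip_force: 0.0
0.97 [629.7, 317.9] 813
0.92 [509.7, 289.2] 4954
0.84 [291.2, 136.5] 49532
[ 0.5481 -0.1916  0.2137] 0.9484338760375977
0.56 [7.2, 237.9] 4888
0.8 [308.7, 241.3] 3173
[ 0.5463 -0.1945  0.3288] 0.6316467523574829
```

View pics/w2.png

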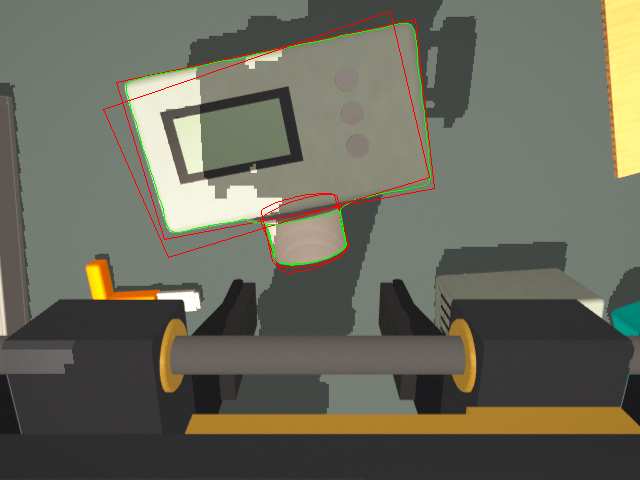

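The large grey controller is framed at (290,137) with its barrel at (308,240). I'll use keyhole (0.549,-0.192) and yaw 0.213. Next is the key.

```bash
python3 -m jog '{"translation":[[-0.1,-0.3,0],[-0.2,-0.6,0],[-0.3,-0.9,0],[-0.3,-1,0]],"yaw":[0,0,0,0],"jaw":[0.4,0.4,0.4,0.4]}'; python3 -m jog '{"translation":[[-0.1,-0.3,0],[-0.2,-0.6,0],[-0.3,-0.85,0],[-0.35,-0.85,0],[-0.35,-0.85,0]],"yaw":[0,0,0,0,0],"jaw":[0.4,0.4,0.4,0.4,0.4]}'; cat > k.py <<'E'
from h import *
import sys
im=shot("wrist");v=im["pixels"].copy()
s=ctrl.get_state();R=Ro.from_rotvec(s["tool_rot"]).as_matrix();print("toolyaw",np.arctan2(R[1,0],R[0,0]).round(4),s["position"].round(4))
for l,parts,z,p0,ys in[("key",KEY,.005,[.506,.173],[.03]),("prop",PROP,.005,[.632,.2],[-.28])]:
  for d in ctrl.silhouettes(l,im):
    m=d["region"];g=plane(im,d["at"],.02);print(l,round(d["p"],2),d["at"],int(m.sum()),g[:2].round(3))
    if np.hypot(*(g[:2]-p0))<.04:
        x,sc=fit(im,m,parts,z,p0,ys);print(x.round(4),sc)
        for P in parts: cv2.polylines(v,[cv2.convexHull(proj(im,place(x,z,P)).astype(np.float32)).astype(int)],1,(0,0,255),1)
cv2.imwrite(sys.argv[1],v)
E
python3 k.py pics/k1.png
```

```text
time: 4.12
position: [0.506, 0.0066, 0.4058]
tool_rot: [3.14, 0.048, 0.002]
ft_force: [0.9, -0.3, 1.6]
grip_width: 0.601
grip_force: 0.0
time: 4.75
position: [0.4332, 0.17, 0.4051]
tool_rot: [3.139, 0.04, 0.002]
ft_force: [0.9, -0.3, -0.0]
grip_width: 0.596
grip_force: 0.0
toolyaw 0.0234 [0.434  0.1693 0.405 ]
key 0.82 [282.4, 314.2] 1271 [0.323 0.2  ]
key 0.67 [313.9, 124.9] 4375 [0.5   0.174]
[0.5066 0.1739 0.0324] 0.946614682674408
key 0.62 [510.6, 171.3] 4388 [0.465 0.002]
```

View pics/k1.png

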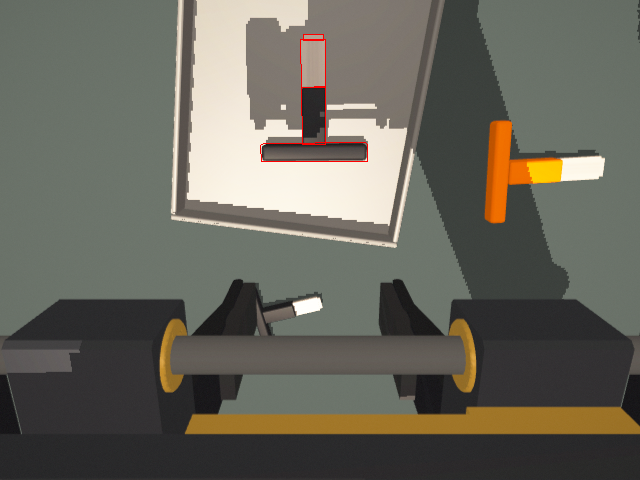

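The outline fits the large black key in the tray (grip block at 313,115), giving key (0.5066,0.1739) with yaw 0.032. The choice is confirmed, so I'm reaching for it.

```bash
python3 -m jog '{"translation":[[0.2,0,0.2],[0.363,-0.015,0.45],[0.363,-0.015,0.65],[0.363,-0.015,0.75],[0.363,-0.015,0.75],[0.363,-0.015,0.75]],"yaw":[-0.003,-0.003,-0.003,-0.003,-0.003,-0.003],"jaw":[0.4,0.4,0.4,0.4,0.4,0.4]}'; python3 -c "
from h import *
s=ctrl.get_state();R=Ro.from_rotvec(s['tool_rot']).as_matrix();print(R.round(4),np.arctan2(R[1,0],R[0,0]),s['position'])"
```

```text
time: 5.65
position: [0.5071, 0.1759, 0.2565]
tool_rot: [-3.141, -0.055, -0.005]
ft_force: [-0.2, 0.3, -0.1]
grip_width: 0.604
grip_force: 0.0
[[ 9.994e-01  3.500e-02  3.000e-03]
 [ 3.500e-02 -9.994e-01  3.000e-04]
 [ 3.000e-03 -2.000e-04 -1.000e+00]] 0.03503063639224203 [0.50707509 0.17588104 0.25646803]
```

```bash
python3 -m jog '{"translation":[[0,0.01,0.15],[0,0.01,0.27],[0,0.01,0.332],[0,0.01,0.332],[0,0.01,0.332],[0,0.01,0.332],[0,0.01,0.332],[0,0.01,0.332]],"yaw":[0,0,0,0,0,0,0,0],"jaw":[0.4,0.4,0.4,0.4,1,1,1,1]}' 50;  python3 -m jog '{"translation":[[0,0,0],[0,0,0],[0,0,-0.05],[0,0,-0.15],[0,0,-0.35],[0,0,-0.6],[0,0,-0.7],[0,0,-0.7]],"yaw":[0,0,0,0,0,0,0,0],"jaw":[1,1,1,1,1,1,1,1]}' 50
```

```text
time: 6.65
position: [0.5065, 0.1738, 0.1885]
tool_rot: [-3.141, -0.055, -0.001]
ft_force: [0.9, 1.1, 0.4]
grip_width: 0.232
grip_force: 0.5
time: 7.65
position: [0.5069, 0.1743, 0.3312]
tool_rot: [-3.141, -0.056, -0.008]
ft_force: [-0.4, -0.5, -1.8]
grip_width: 0.225
grip_force: 50.0
```

```bash
python3 -m jog '{"translation":[[-0.02,0.15,0],[-0.06,0.4,0],[-0.1,0.65,0],[-0.143,0.9,0],[-0.143,0.96,0]],"yaw":[0,0,0,0,0],"jaw":[1,1,1,1,1]}'; python3 -m jog '{"translation":[[-0.06,0.25,0],[-0.1,0.5,0],[-0.143,0.75,0],[-0.143,0.92,0],[-0.143,0.96,0],[-0.143,0.96,0],[-0.143,0.96,0]],"yaw":[-0.02,-0.04,-0.0567,-0.0567,-0.0567,-0.0567,-0.0567],"jaw":[1,1,1,1,1,1,1]}'; cat > st.py <<'E'
from h import *
s=ctrl.get_state();R=Ro.from_rotvec(s['tool_rot']).as_matrix();P=s["position"]
K=np.array([.549,-.192]);a=.213
d=P[:2]-K;print("t",s["time"],"R z-col",R[:,2].round(4),"yaw",np.arctan2(R[1,0],R[0,0]).round(4),"pos in keyhole",(d@[np.cos(a),np.sin(a)]).round(4),(d@[-np.sin(a),np.cos(a)]).round(4),"z",P[2].round(4),s["ft_force"].round(1),s["grip_width"],s["grip_force"])
E
python3 st.py; python3 - <<'E'
from h import *
im=shot("wrist");v=im["pixels"].copy()
s=ctrl.get_state();
for d in ctrl.silhouettes("switch",im)+ctrl.silhouettes("controller",im): print(round(d["p"],2),d["at"],int(d["region"].sum()))
for P in CTL: cv2.polylines(v,[cv2.convexHull(proj(im,place([.549,-.192,.213],0,P)).astype(np.float32)).astype(int)],1,(0,0,255),1)
R=Ro.from_rotvec(s['tool_rot']).as_matrix()
p=s["position"]+R[:,2]*.1745
for P in KEY: cv2.polylines(v,[cv2.convexHull(proj(im,place([p[0],p[1],np.arctan2(R[1,0],R[0,0])],p[2]-.009,P)).astype(np.float32)).astype(int)],1,(255,0,0),1)
cv2.imwrite("pics/p1.png",v)
E
```

```text
time: 8.28
position: [0.4835, -0.023, 0.3271]
tool_rot: [3.14, 0.046, -0.004]
ft_force: [0.2, 0.2, -0.6]
grip_width: 0.23
grip_force: 50.0
time: 9.15
position: [0.4633, -0.21, 0.3281]
tool_rot: [-3.122, -0.339, 0.0]
ft_force: [0.5, 0.6, -1.8]
grip_width: 0.224
grip_force: 50.0
t 9.15 R z-col [-4.e-04  9.e-04 -1.e+00] yaw 0.2165 pos in keyhole -0.0876 0.0005 z 0.3281 [ 0.5  0.6 -1.8] 0.22417483587518472 49.98473525047302
0.67 [320.3, 47.4] 10466
0.75 [552.6, 269.1] 20285
0.57 [320.1, 28.9] 17513
```

View pics/p1.png

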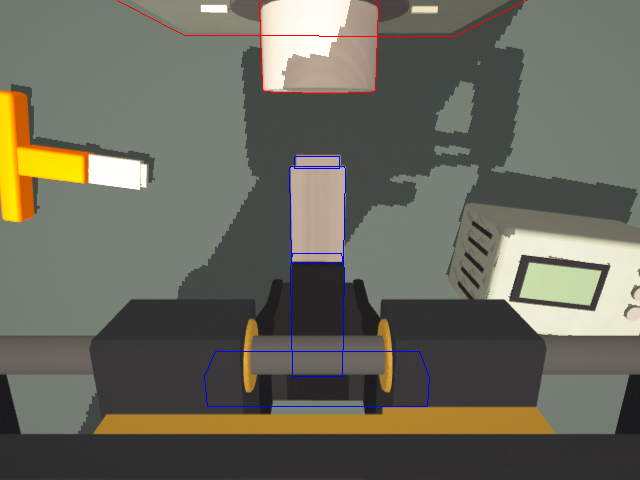

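The held key matches its model (blade tip at 317,158) and lines up with the barrel (face at 320,92). I'm lowering it to the switch axis.

```bash
python3 -m jog '{"translation":[[0,0,0.15],[0,0,0.28],[0,0,0.343],[0,0,0.343],[0,0,0.343]],"yaw":[0,0,0,0,0],"jaw":[1,1,1,1,1]}' 60 >/dev/null; python3 st.py;python3 st.py
```

```text
t 9.925 R z-col [ 1.6e-03 -9.0e-04 -1.0e+00] yaw 0.2137 pos in keyhole -0.0879 -0.0015 z 0.2608 [ 0.5 -0.9 -1.3] 0.2246025978658893 59.984630942344666
t 9.925 R z-col [ 1.6e-03 -9.0e-04 -1.0e+00] yaw 0.2137 pos in keyhole -0.0879 -0.0015 z 0.2608 [ 0.5 -0.9 -1.3] 0.2246025978658893 59.984630942344666
```

```bash
python3 -m jog '{"translation":[[0.05,0,0],[0.1,0,0.003],[0.13,0,0.003],[0.16,0,0.003],[0.19,0,0.003],[0.22,0,0.003],[0.22,0,0.003]],"yaw":[0,0,0,0,0,0,0],"jaw":[1,1,1,1,1,1,1]}' 60; python3 st.py
```

```text
time: 10.8
position: [0.5065, -0.2022, 0.2591]
tool_rot: [-3.123, -0.336, -0.002]
ft_force: [0.9, 1.9, -0.9]
grip_width: 0.227
grip_force: 60.0
t 10.8 R z-col [ 9.e-04  5.e-04 -1.e+00] yaw 0.2144 pos in keyhole -0.0437 -0.0009 z 0.2591 [ 0.9  1.9 -0.9] 0.22697178357195674 59.98922109603882
```

```bash
python3 -m jog '{"translation":[[0.03,0,0],[0.06,0,0],[0.08,0,0],[0.095,0,0],[0.1,0,0],[0.1,0,0]],"yaw":[0,0,0,0,0,0],"jaw":[1,1,1,1,1,1]}' 60; python3 st.py
```

```text
time: 11.55
position: [0.5251, -0.1983, 0.2589]
tool_rot: [-3.123, -0.335, 0.002]
ft_force: [-3.4, 3.2, 0.4]
grip_width: 0.223
grip_force: 60.0
t 11.55 R z-col [-1.3e-03  5.0e-04 -1.0e+00] yaw 0.2136 pos in keyhole -0.0247 -0.0011 z 0.2589 [-3.4  3.2  0.4] 0.22280144212418615 59.99857306480408
```

```bash
python3 -m jog '{"translation":[[0.01,0,0],[0.02,0,0],[0.02,0,0]],"yaw":[0,0,0],"jaw":[1,1,1]}' 60; python3 st.py
```

```text
time: 11.92
position: [0.5265, -0.1983, 0.2586]
tool_rot: [-3.123, -0.333, 0.014]
ft_force: [-13.4, 3.3, 5.9]
grip_width: 0.223
grip_force: 60.0
t 11.925 R z-col [-9.2e-03  1.0e-04 -1.0e+00] yaw 0.2124 pos in keyhole -0.0233 -0.0014 z 0.2586 [-13.4   3.3   5.9] 0.22286061089141462 60.01746118068695
```

The key is home, with tip depth about 38 mm and contact force rising. I'm relaxing, releasing and lifting off.

```bash
python3 -m jog '{"translation":[[-0.01,0,0],[-0.015,0,0],[-0.015,0,0],[-0.015,0,0],[-0.015,0,0],[-0.015,0,-0.15],[-0.015,0,-0.4],[-0.015,0,-0.5]],"yaw":[0,0,0,0,0,0,0,0],"jaw":[1,1,0.4,0.4,0.4,0.4,0.4,0.4]}' 40; python3 -m jog '{"translation":[[0,0,0],[-0.08,0.08,0],[-0.16,0.18,0],[-0.16,0.18,0],[-0.16,0.18,0],[-0.16,0.18,0]],"yaw":[0,0,0,0,0,0],"jaw":[1,1,1,1,1,1]}' 20; python3 st.py; python3 - <<'E'
from h import *
im=shot("wrist");sc=shot("scene")
cv2.imwrite("pics/r1.png",np.hstack([im["pixels"][:,60:560],cv2.resize(sc["pixels"][200:290,250:350],(300,270),interpolation=cv2.INTER_CUBIC).copy() if 0 else cv2.copyMakeBorder(cv2.resize(sc["pixels"][190:290,250:350],(300,300)),0,180,0,0,0)]))
E
```

```text
time: 12.92
position: [0.5274, -0.1985, 0.3627]
tool_rot: [3.121, 0.334, 0.008]
ft_force: [-0.4, -0.0, 0.0]
grip_width: 0.595
grip_force: 0.0
time: 13.68
position: [0.5033, -0.239, 0.3587]
tool_rot: [-3.123, -0.338, 0.0]
ft_force: [0.8, -0.1, 0.2]
grip_width: 0.039
grip_force: 0.0
t 13.675 R z-col [-2.e-04  7.e-04 -1.e+00] yaw 0.2154 pos in keyhole -0.0546 -0.0362 z 0.3587 [ 0.8 -0.1  0.2] 0.03914305450617734 0.0
```

View pics/r1.png

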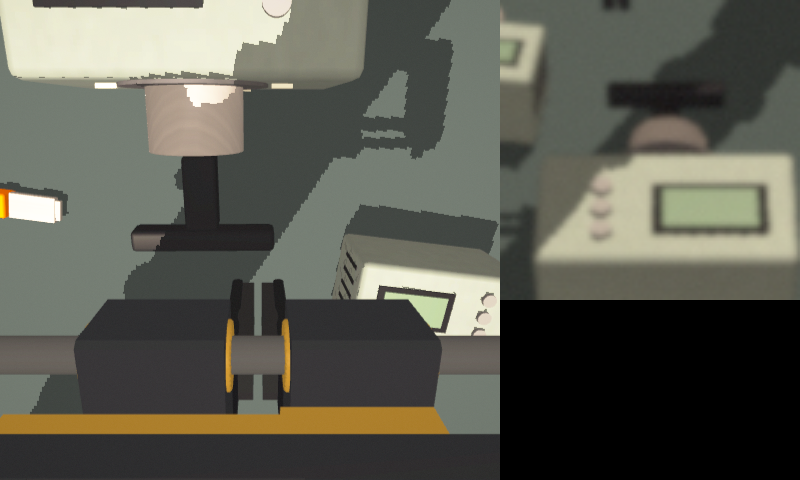

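The key sits level in the barrel, with its bar at about (203,238) and its grip end just outside the barrel. The closed fingers are above the bar's right side, so I'm pushing down.

```bash
python3 -m jog '{"translation":[[0,0,0.2],[0,0,0.36],[0,0,0.42],[0,0,0.45],[0,0,0.48],[0,0,0.5],[0,0,0.5]],"yaw":[0,0,0,0,0,0,0],"jaw":[1,1,1,1,1,1,1]}' ; python3 -m jog '{"translation":[[0,0,0.02],[0,0,0.04],[0,0,0.06],[0,0,0.075],[0,0,0.075]],"yaw":[0,0,0,0,0],"jaw":[1,1,1,1,1]}'; python3 st.py
```

```text
time: 14.65
position: [0.5032, -0.2402, 0.2597]
tool_rot: [3.123, 0.335, 0.003]
ft_force: [-1.2, 0.0, 1.9]
grip_width: 0.006
grip_force: 0.9
time: 15.28
position: [0.5025, -0.2404, 0.2437]
tool_rot: [-3.124, -0.334, 0.001]
ft_force: [0.3, -0.3, 1.1]
grip_width: 0.007
grip_force: 0.7
t 15.275 R z-col [-6.e-04  0.e+00 -1.e+00] yaw 0.2133 pos in keyhole -0.0556 -0.0374 z 0.2437 [ 0.3 -0.3  1.1] 0.007053875976878567 0.7131475146888988
```

```bash
python3 -m jog '{"translation":[[0,0,0.01],[0,0,0.02],[0,0,0.03],[0,0,0.03]],"yaw":[0,0,0,0],"jaw":[1,1,1,1]}'; python3 st.py; python3 -m jog '{"translation":[[0,0,0.01],[0,0,0.02],[0,0,0.02]],"yaw":[0,0,0],"jaw":[1,1,1]}';python3 - <<'E'
from h import *
im=shot("wrist");sc=shot("scene")
cv2.imwrite("pics/r2.png",np.hstack([im["pixels"][:,60:560],cv2.copyMakeBorder(cv2.resize(sc["pixels"][190:290,250:350],(300,300)),0,180,0,0,0)]))
E
```

```text
time: 15.78
position: [0.5026, -0.2403, 0.2379]
tool_rot: [-3.124, -0.335, 0.001]
ft_force: [0.5, -0.7, 1.8]
grip_width: 0.006
grip_force: 0.8
t 15.775 R z-col [-3.e-04  0.e+00 -1.e+00] yaw 0.2135 pos in keyhole -0.0555 -0.0374 z 0.2379 [ 0.5 -0.7  1.8] 0.00575120925351165 0.7824965181498555
time: 16.15
position: [0.5026, -0.2402, 0.2339]
tool_rot: [-3.124, -0.335, 0.001]
ft_force: [0.2, -1.3, 0.8]
grip_width: 0.009
grip_force: 0.8
```

View pics/r2.png

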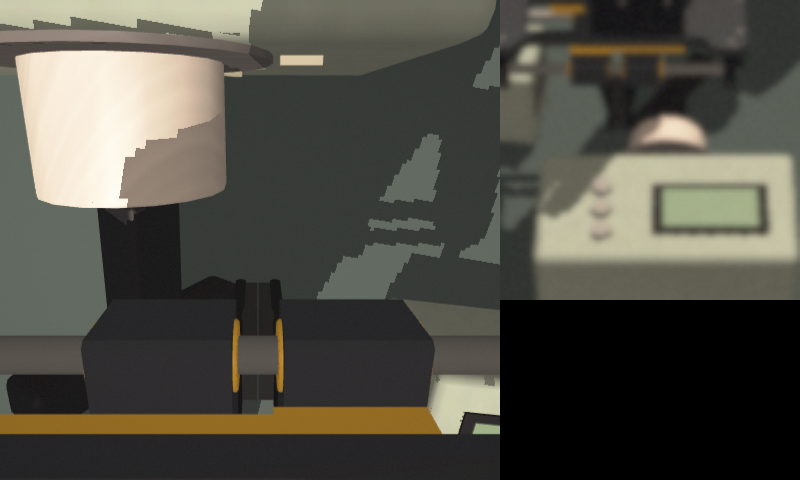

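The barrel slot has turned and the left end of the bar is up at (45,390). The push force doesn't yet show a firm stop, so I'm nudging inwards (+y) against the steep bar.

```bash
python3 -m jog '{"translation":[[0,-0.01,0],[0,-0.02,0],[0,-0.025,0],[0,-0.025,0]],"yaw":[0,0,0,0],"jaw":[1,1,1,1]}'; python3 st.py; python3 -m jog '{"translation":[[0,-0.01,0],[0,-0.02,0],[0,-0.025,0],[0,-0.025,0]],"yaw":[0,0,0,0],"jaw":[1,1,1,1]}'; python3 st.py
```

```text
time: 16.75
position: [0.5015, -0.2358, 0.2342]
tool_rot: [3.123, 0.334, -0.0]
ft_force: [-0.1, -2.9, -0.4]
grip_width: 0.004
grip_force: 1.5
t 16.75 R z-col [ 1.e-04 -9.e-04 -1.e+00] yaw 0.2132 pos in keyhole -0.0557 -0.0328 z 0.2342 [-0.1 -2.9 -0.4] 0.004324889425519233 1.5361900692005293
time: 17.25
position: [0.5007, -0.2332, 0.2349]
tool_rot: [3.119, 0.331, 0.003]
ft_force: [1.0, -9.3, -0.5]
grip_width: 0.004
grip_force: 3.9
t 17.25 R z-col [ 0.0024 -0.005  -1.    ] yaw 0.2117 pos in keyhole -0.0559 -0.03 z 0.2349 [ 1.  -9.3 -0.5] 0.004357190209036839 3.870353505044477
```

That is a firm stop, with −9 N building. I'm backing off outwards, going up and checking.

```bash
python3 -m jog '{"translation":[[0,0,0],[0,0.05,0],[0,0.12,0],[0,0.12,-0.05],[-0.1,0.12,-0.3],[-0.2,0.12,-0.6],[-0.2,0.12,-0.7],[-0.2,0.12,-0.7]],"yaw":[0,0,0,0,0,0,0,0],"jaw":[1,1,1,1,1,1,1,1]}'; python3 st.py; python3 - <<'E'
from h import *
im=shot("wrist");v=im["pixels"].copy()
def rot(P,th):
    q=P-[.025*0,0,.009];c,s=np.cos(th),np.sin(th)
    return q@np.array([[1,0,0],[0,c,s],[0,-s,c]])
m=None
for th,col in[(0.9,(0,255,255)),(1.1,(0,0,255))]:
    P=place([.549-.025*np.cos(.213),-.192-.025*np.sin(.213),.213],.085,rot(KEY[1],th))
    cv2.polylines(v,[cv2.convexHull(proj(im,P).astype(np.float32)).astype(int)],1,col,1)
cv2.imwrite("pics/f1.png",v)
for l in("prop","tub"):
  for n in("top",):
    t=shot(n)
    for d in ctrl.silhouettes(l,t):print(l,round(d["p"],2),d["at"])
E
```

```text
time: 18.25
position: [0.4671, -0.2619, 0.3766]
tool_rot: [3.121, 0.335, 0.006]
ft_force: [-0.5, 0.3, -0.9]
grip_width: 0.005
grip_force: 0.0
t 18.25 R z-col [ 0.0038 -0.002  -1.    ] yaw 0.214 pos in keyhole -0.0948 -0.051 z 0.3766 [-0.5  0.3 -0.9] 0.004838542851400787 0.0
prop 0.69 [192.6, 223.7]
tub 0.64 [276.7, 159.2]
```

View pics/f1.png

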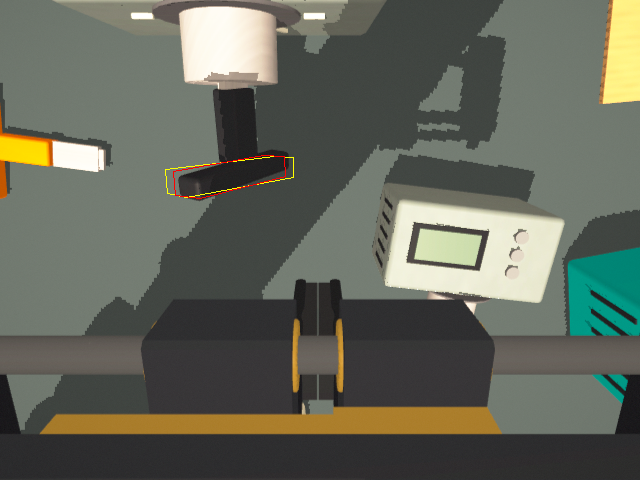

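The bar lies on the 1.1 rad outline (230,175), and the grip block sits a few mm outside the barrel. The prop and tub have not moved and the gripper is clear, so I'm handing in.

```bash
python3 -c "
from bench import ctrl
print(ctrl.close_job())"
```

```text
the job is handed in; nothing more can be done
None
```

The job is handed in: the key is home in the kiln controller's switch, turned clockwise to the on stop and released, and the prop and tub have not moved; the hand-in gave no verdict.

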